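Sort mixed gift tins into their packing inserts and stand the gift box on display

ROBOT

A 7-joint arm with a two-finger parallel gripper is mounted at the origin on the work surface. World frame = base frame: x ahead of the robot, y to its left, z up, the work surface at z = 0. Lengths are in m, angles in rad, forces in N, time in s.
With the tool pointing down it reaches from about 0.4 to 0.9 m from the base axis. Payload 5.5 kg.
Tool frame: the origin (TCP) lies midway between the tips of the shut fingers; the grasp point (between the pads) lies 19 mm behind it (manip.grip_depth is the distance from the TCP to the grasp point, in m); z points along the fingers, x is the direction in which the jaws open and shut, and the axes are right-handed (so a half turn about z gives the same grasp; the last joint's range is limited). The gripper opens to 92 mm and grips with 3 to 60 N. Pads are 19 mm wide; open, the fingers measure 130 mm over their backs; the gripper's body (75 mm by 190 mm) begins 47 mm behind the grasp point.
Start: joints at [-0.94, 0.501, -0.427, 1.55, 0.221, 1.138, -0.21], TCP at [0.234, 0.607, 0.227] pointing down, gripper open.
Joint ranges: [-2.88, 2.88], [-0.31, 2.03], [-1.54, 1.56], [0.2, 2.42], [-1.41, 4.55], [0.19, 2.02], [-2.57, 2.57]. Speed limits (rad/s): [2.57, 2.57, 3.14, 3.14, 3.14, 3.14, 3.14].

INTERFACE

Orientations are given as a unit quaternion [x, y, z, w].
In Python, from bench import manip, effector, viewer gives the robot as it stands. Calls block until the motion is done:
- manip.move_pose(position, orientation): joint-space move of the TCP to a pose.
- manip.servo_line(position, ori=None, vel=0.15): straight line of the TCP; ori=None keeps the orientation; vel is the mean speed in m/s.
- manip.movej(angles): joint-space move.
- effector.open_jaws() and effector.close(f_grip=None): open the fingers fully, or close them until they stop; f_grip is the grip in N (None keeps the last).
- manip.sleep(seconds).
- manip.solve_ik(position, orientation): joint angles nearest the present ones, or None.
- viewer.get_image(name): name is "scene" or "top" or "wrist"; returns the picture (384x512x3 uint8, red, green, blue); there is no depth.
- viewer.get_calibration(name): a dict with "vfov" (degrees; the focal length in pixels is half the picture's height over the tangent of half this angle, whatever the lens; pixels are square), "cx", "cy" (the principal point, pixels), "eye" and "attitude" of the camera in the world. Camera axes: x right, y down, z forward; pixel columns grow to the right and rows downward; lengths in m; the calibration is good to about 2 mm. The wrist camera is an equidistant fisheye: a pixel r from the principal point sees the ray r / f radians off the axis. A picture is of the moment at which its call begins: read the wrist's pose just before it. get_calibration takes no time and is no camera call; for the wrist camera it gives the pose at the moment of the call.
A pose or a line that the arm cannot do raises manip.PlanningError and nothing moves.
- manip.hand_in(): hands the job in, once; it reports no verdict.
Readings, each from a call of its own:
- manip.current_clock(): time.
- manip.current_q(): joint angles.
- manip.current_joint_velocities(): joint speeds.
- manip.current_tau(): joint torques, N m.
- manip.current_tool_pos(): TCP position.
- manip.current_tcp_rot(): TCP orientation.
- manip.current_force(): force on the tool from outside, world axes, zero at the start.
- manip.current_wrist_torque(): the same for the moment, N m.
- manip.current_finger_gap(): finger opening in m.
Only numpy, scipy, OpenCV 4.12 (cv2) and the standard library are available. Lean on these libraries where they do the work, as an engineer would, in place of code of your own. Each camera call takes 0.05 s, during which the arm holds its last target.

TASK

Sort this mixed handful on the packing bench: stand both square tins upright in the insert with the square wells and both round tins upright in the insert with the round wells, one tin to a well and each sitting right down on the well's floor. Lay the oblong gift box on the sloped stand, lid side outward and its length running straight up the slope, about in the middle of the board, so that it lies flat on the board with its short end resting against the bottom lip. Leave the tape roll and the cup where they are.

Things in the scene. Friction and masses are not known exactly. Their poses are not given: they have to be found in the camera images.
- square_tin_a: Loose square tin, pale blue with a paler lid: 52 x 52 mm with rounded corners, 74 mm tall, about 120 g, standing upright. Origin at the centre of its underside, z up, x and y square to its sides. The two square tins are alike.
- square_tin_b: Loose square tin, pale blue with a paler lid: 52 x 52 mm with rounded corners, 74 mm tall, about 120 g, standing upright. Origin at the centre of its underside, z up, x and y square to its sides. The two square tins are alike.
- round_tin_a: Loose round tin, pale blue with a paler lid: 64 mm in diameter, 60 mm tall, about 100 g, standing upright. Origin at the centre of its underside, z up. The two round tins are alike.
- round_tin_b: Loose round tin, pale blue with a paler lid: 64 mm in diameter, 60 mm tall, about 100 g, standing upright. Origin at the centre of its underside, z up. The two round tins are alike.
- gift_box: Loose oblong gift box of plain pale card, 90 mm long (its x), 56 mm wide (its y), 42 mm high (its z), about 130 g, lying flat with its lid (the paler upper part) up. Origin at the centre of its underside.
- square_insert: Fixed brown cardboard packing insert, 102 (its x) by 198 mm (its y), 20 mm high, with two square wells 73 mm wide (sides parallel to its x and y), centred at x = 0, y = -48 and +48 mm, 16 mm deep (their dark floors 4 mm above the table). Takes the two square tins, either in either well. Origin: centre of its underside, z up. Place and yaw vary between starts.
- round_insert: Fixed brown cardboard packing insert, 102 (its x) by 198 mm (its y), 20 mm high, with two round wells 83 mm in diameter, centred at x = 0, y = -48 and +48 mm, 16 mm deep (their dark floors 4 mm above the table). Takes the two round tins, either in either well. Origin: centre of its underside, z up. Place and yaw vary between starts.
- stand: Fixed white display stand, 110 mm wide (y). A flat board, 115 mm long, rises at 20 degrees from horizontal towards the stand's +x (away from the robot at yaw 0); along its foot a lip square to it stands 12 mm proud. Board and lip meet along y at x = -52, z = 20 mm; the board's top end is at x = 56, z = 59. Origin: centre of its underside, z up. Place and yaw vary between starts.
- tape_roll: Bystander: loose roll of brown tape lying flat, 90 mm in diameter, 48 mm high. Origin at the centre of its underside.
- cup: Bystander: loose white cup, 76 mm in diameter, 85 mm tall. Origin at the centre of its underside.
Mind the look-alikes: they are no part of the job. What is shaped like the gift_box but green, pink or purple is not meant.

How it is judged:
By the outcome, as a careful person would: the job done as asked, in the order asked, and still so for the second after the job is handed in, with the robot touching nothing.
It also fails if it takes over 118 s, if anything falls off the work surface, if the arm or the gripper's body presses on something with over 40 N, if the wrist force passes 120 N, or if a joint passes its speed limit or range.

## Working session

There is one attempt and no reset: what is moved stays moved. The work goes in short steps, each a Python script; the robot and the scene stay as the last script left them, time stands still between calls to the robot, and variables do not carry over. Pictures are saved under pics/ and viewed, and the job is handed in when it is done.

```bash
ls; mkdir -p pics; python3 - <<'E'
from bench import manip, effector, viewer
import cv2
for n in("scene","top","wrist"):
    c=viewer.get_calibration(n);print(n,c)
    im=viewer.get_image(n);cv2.imwrite(f"pics/{n}0.png",im[:,:,::-1])
print(manip.current_clock(),manip.grip_depth,manip.current_tcp_rot())
E
```

```text
pics
scene {'vfov': 42.14158121341845, 'cx': 258.81395338667437, 'cy': 196.42638649630769, 'eye': array([1.51773296, 0.63944334, 0.93196641]), 'attitude': array([ 0.42699123,  0.7855144 , -0.39696537, -0.20751893])}
top {'vfov': 43.01034592857671, 'cx': 263.0275244791373, 'cy': 182.662263470914, 'eye': array([ 0.42407763, -0.01722023,  1.16467826]), 'attitude': array([ 0.71458854, -0.69746338,  0.03920746, -0.03702467])}
wrist {'vfov': 65.70646984690485, 'cx': 251.74116019532917, 'cy': 193.27306452284054, 'eye': array([0.16130216, 0.63439367, 0.38387788]), 'attitude': array([0.81569875, 0.5600961 , 0.08114318, 0.11976517])}
0.15 0.0188 [ 8.24482570e-01  5.65886847e-01 -6.39366824e-04  3.97930549e-04]
```

View pics/top0.png

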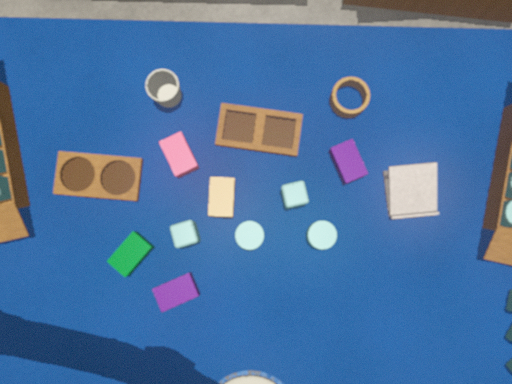

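View pics/scene0.png

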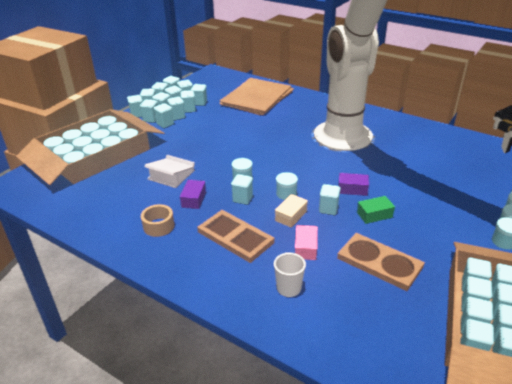

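View pics/wrist0.png

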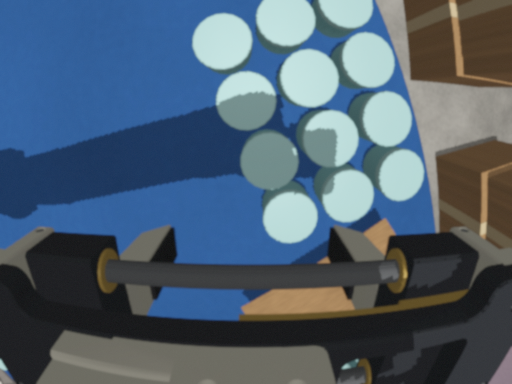

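Top shows: square tins (295,194), (184,234); round tins (250,235), (322,235); gift box (221,196); square insert (259,129); round insert (98,176); stand (412,190), lip on its lower side. I'll measure these in the top view.

```bash
cat > h.py <<'E'
from bench import manip, effector, viewer
import cv2, numpy as np
from scipy.spatial.transform import Rotation as R
def ray(name,uv,c=None):
    c=c or viewer.get_calibration(name); f=192/np.tan(np.radians(c['vfov']/2))
    uv=np.atleast_2d(uv).astype(float)
    d=np.c_[(uv[:,0]-c['cx'])/f,(uv[:,1]-c['cy'])/f,np.ones(len(uv))]
    return np.asarray(c['eye']),R.from_quat(c['attitude']).apply(d)
def plane(name,uv,z):
    e,d=ray(name,uv); return e+d*((z-e[2])/d[:,2])[:,None]
def proj(name,P):
    c=viewer.get_calibration(name); f=192/np.tan(np.radians(c['vfov']/2))
    p=R.from_quat(c['attitude']).inv().apply(np.atleast_2d(P)-c['eye'])
    return p[:,:2]/p[:,2:]*f+[c['cx'],c['cy']]
E
python3 - <<'E'
from h import *
im=cv2.imread('pics/top0.png'); 
hsv=cv2.cvtColor(im,cv2.COLOR_BGR2HSV)
for n,p in dict(sqa=(295,190),sqas=(297,205),rd=(250,235),box=(221,190),ins=(222,145),well=(240,125),rins=(60,195),stand=(412,190),lip=(415,213),tbl=(260,300)).items(): print(n,hsv[p[1],p[0]])
big=cv2.resize(im[95:260,40:300],None,fx=3,fy=3,interpolation=cv2.INTER_CUBIC);cv2.imwrite('pics/z1.png',big)
big=cv2.resize(im[150:240,270:450],None,fx=4,fy=4,interpolation=cv2.INTER_CUBIC);cv2.imwrite('pics/z2.png',big)
E
```

```text
sqa [ 87  32 236]
sqas [ 89  50 167]
rd [ 86  32 241]
box [ 20  60 244]
ins [ 11  96 148]
well [ 13  95 148]
rins [114 101 151]
stand [ 13  18 221]
lip [ 15  24 190]
tbl [106 178 173]
```

View pics/z1.png

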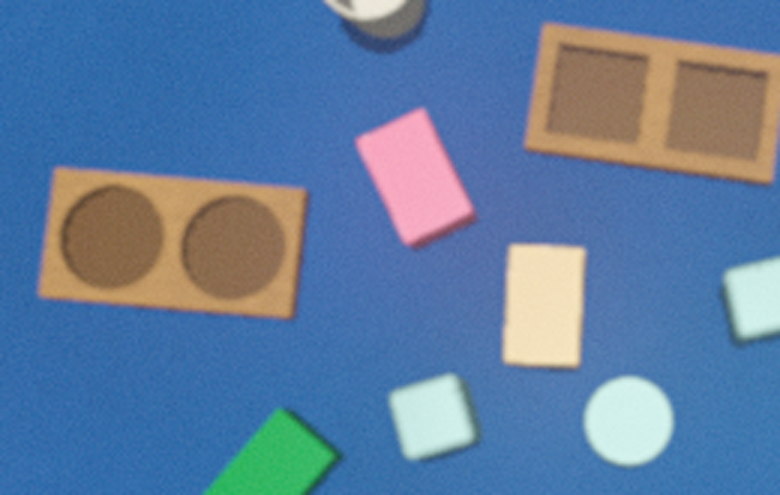

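View pics/z2.png

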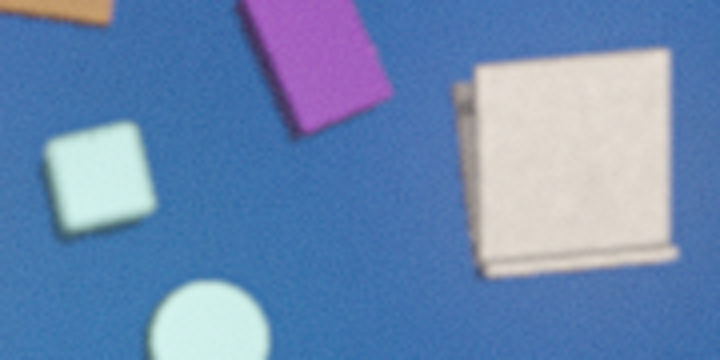

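```bash
cat > meas.py <<'E'
from h import *
def objs(im,name='top'):
    hsv=cv2.cvtColor(im,cv2.COLOR_BGR2HSV);H,S,V=cv2.split(hsv)
    out={}
    m=((H>70)&(H<100)&(S<70)&(V>205)).astype(np.uint8)
    r=[]
    for c in cv2.findContours(m,cv2.RETR_EXTERNAL,cv2.CHAIN_APPROX_NONE)[0]:
        a=cv2.contourArea(c)
        if a<200: continue
        (u,v),(w,h),t=cv2.minAreaRect(c)
        r.append((a,u,v,w,h,t,c))
    return r
if __name__=='__main__':
    im=cv2.imread('pics/top0.png')
    for a,u,v,w,h,t,c in objs(im):
        if u<30 or u>480: continue
        fill=a/(w*h); z=.074 if fill>.84 or a<560 else .06
        P=plane('top',c[:,0],z); M=cv2.moments(c); ctr=plane('top',[M['m10']/M['m00'],M['m01']/M['m00']],z)[0]
        rc=cv2.minAreaRect((P[:,:2]*1000).astype(np.float32))
        print('tin',a,round(fill,2),(round(u),round(v)),z,ctr.round(4),np.round(rc,1) if 0 else rc)
    hsv=cv2.cvtColor(im,cv2.COLOR_BGR2HSV);H,S,V=cv2.split(hsv)
    for nm,m,z,bb in [('box',(H>12)&(H<30)&(S>40)&(V>215),.042,(195,170,60,60)),
                  ('sqins',(H<25)&(S>60)|(H>165)&(S>60),.02,(205,95,110,70)),
                  ('rdins',(H<25)&(S>60)|(H>165)&(S>60),.02,(42,140,110,70))]:
        x,y,w,h=bb; mm=np.zeros(m.shape,np.uint8); mm[y:y+h,x:x+w]=m[y:y+h,x:x+w]
        c=max(cv2.findContours(mm,0,cv2.CHAIN_APPROX_NONE)[0],key=cv2.contourArea)
        P=plane('top',c[:,0],z); print(nm,cv2.minAreaRect(c),cv2.minAreaRect((P[:,:2]*1000).astype(np.float32)))
    tc=np.array([[475,65],[668,48]])/4-.375+[270,150]
    P=plane('top',tc,.059);print('stand top',P,np.linalg.norm(P[0]-P[1]))
    d=P[0]-P[1]; yaw=np.arctan2(-d[0],d[1]);ax=np.array([np.cos(yaw),np.sin(yaw),0]);ay=np.array([-np.sin(yaw),np.cos(yaw),0])
    o=P.mean(0)-.056*ax; o[2]=0; print('stand o',o,yaw)
    Q=[o+x*ax+y*ay+[0,0,z] for x,y,z in [(-.052,.055,.02),(-.052,-.055,.02),(-.056,.055,.0313),(-.056,-.055,.0313)]]
    print((proj('top',Q)-[270,150])*4+1.5)
E
python3 meas.py
```

```text
tin 597.0 0.79 (322, 234) 0.06 [ 0.4293 -0.1553  0.06  ] ((429.5080871582031, -155.0211639404297), (60.55902862548828, 63.31013107299805), 1.3697004318237305)
tin 598.0 0.79 (249, 234) 0.06 [0.425  0.0093 0.06  ] ((425.5505065917969, 9.607549667358398), (60.51930236816406, 63.13932800292969), 1.376451849937439)
tin 433.5 0.9 (183, 233) 0.074 [0.4242 0.1556 0.074 ] ((424.381591796875, 155.4678955078125), (48.57200622558594, 48.811370849609375), 17.764785766601562)
tin 416.5 0.91 (295, 193) 0.074 [ 0.5194 -0.091   0.074 ] ((519.6676025390625, -91.02783966064453), (48.1004753112793, 48.40863800048828), 13.909811973571777)
box ((220.96719360351562, 196.18890380859375), (23.735010147094727, 38.33750915527344), 2.726310968399048) ((512.1333618164062, 77.11358642578125), (54.79470443725586, 88.66389465332031), 89.05384826660156)
sqins ((258.5500183105469, 129.14999389648438), (81.74153137207031, 42.28498077392578), 8.130102157592773) ((676.7047119140625, -5.365142822265625), (195.30075073242188, 102.85810852050781), 83.1852798461914)
rdins ((97.48068237304688, 175.71890258789062), (84.99331665039062, 42.83358383178711), 5.04245138168335) ((555.2081298828125, 371.9847412109375), (199.1644744873047, 101.63807678222656), 86.34889221191406)
stand top [[ 0.58958988 -0.305662    0.059     ]
 [ 0.60218225 -0.41660531  0.059     ]] 0.11165566004261537
stand o [ 0.54024334 -0.36744926  0.        ] 0.11301903964678252
[[480.52134563 255.714213  ]
 [666.13604127 239.10953753]
 [486.43479341 261.70791518]
 [673.94909705 244.92450973]]
```

```bash
cat >> h.py <<'E'
def down(phi): return (R.from_euler('z',phi)*R.from_euler('x',np.pi)).as_quat()
def best(p,phi,n=2):
    """phi options phi+k*pi -> the one with the smallest joint motion"""
    q0=manip.current_q();b=None
    for k in (0,1):
        o=down(phi+k*np.pi); s=manip.solve_ik(p,o)
        if s is None: continue
        m=np.abs(np.array(s)-q0).max()
        if b is None or m<b[0]: b=(m,o)
    return b[1]
SQ=(np.array([.6767,-.0054]),np.radians(-6.8)); RD=(np.array([.5552,.3720]),np.radians(-3.65))
def well(ins,s):
    o,y=ins; return o+s*.048*np.array([-np.sin(y),np.cos(y)])
def T(msg): print(msg,'t=%.1f'%manip.current_clock(),'gap=%.4f'%manip.current_finger_gap(),'p',np.round(manip.current_tool_pos(),4),'F',np.round(manip.current_force(),1))
def pick(xy,phi,ztcp,f=25,zt=.2):
    p=[*xy,zt];o=best(p,phi); manip.move_pose(p,o); T('above')
    manip.servo_line([*xy,ztcp],vel=.2); effector.close(f); T('grip')
    manip.servo_line([*xy,zt],vel=.25); T('lift')
def place(xy,phi,ztcp,zt=.2):
    p=[*xy,zt];o=best(p,phi); manip.move_pose(p,o); T('over')
    manip.servo_line([*xy,ztcp+.02],vel=.2); manip.servo_line([*xy,ztcp],vel=.05); T('down')
    effector.open_jaws(); manip.servo_line([*xy,zt],vel=.25); T('up')
def snap(name,fn,crop=None,k=2):
    im=viewer.get_image(name)[:,:,::-1]; cv2.imwrite('pics/'+fn+'_raw.png',im)
    if crop: x,y,w,h=crop; im=cv2.resize(np.ascontiguousarray(im[y:y+h,x:x+w]),None,fx=k,fy=k,interpolation=cv2.INTER_CUBIC)
    cv2.imwrite('pics/'+fn+'.png',im)
E
python3 - <<'E'
from h import *
d=np.radians
pick([.5195,-.091],d(103.9),.033)
place(well(SQ,-1),SQ[1]+d(90),.033+.0055)
snap('top','a1',(150,80,200,150),4)
E
```

```text
above t=2.8 gap=0.0918 p [ 0.5199 -0.0897  0.1999] F [0.1 0.6 1.3]
grip t=4.5 gap=0.0523 p [ 0.5196 -0.091   0.0331] F [-0.6 -0.3  2.3]
lift t=5.3 gap=0.0522 p [ 0.5184 -0.0907  0.1988] F [-0.8 -0.1 -1.1]
over t=6.0 gap=0.0519 p [ 0.6695 -0.0531  0.1969] F [-0.2 -0.4 -1.6]
down t=7.4 gap=0.0521 p [ 0.6708 -0.0531  0.0381] F [-0.4 -0.1 -0.3]
up t=9.0 gap=0.0921 p [ 0.67   -0.0527  0.1987] F [ 0.2 -0.1 -0.9]
```

```bash
ls pics
```

```text
a1.png
a1_raw.png
scene0.png
top0.png
wrist0.png
z1.png
z2.png
```

View pics/a1.png

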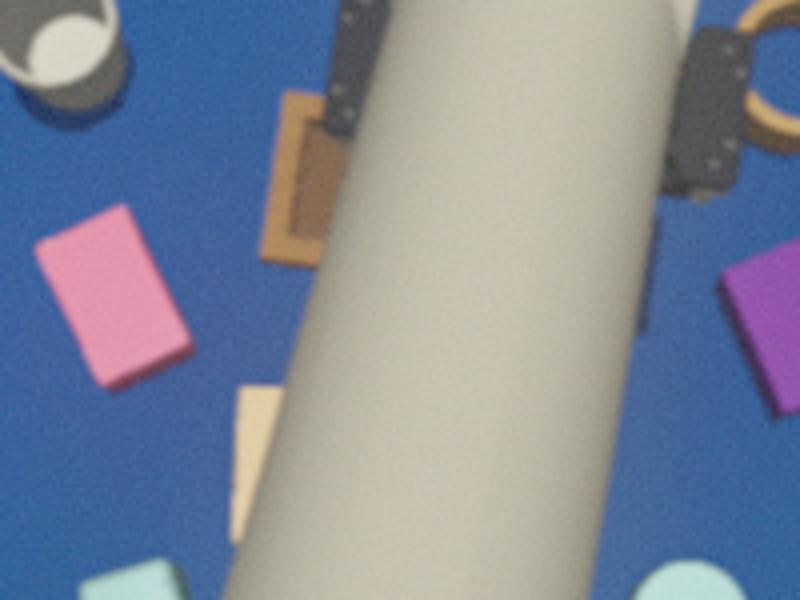

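The arm hides the insert from above. I'll look again once it has moved over tin b.

```bash
python3 - <<'E'
from h import *
d=np.radians
pick([.4243,.1555],d(17.8),.033)
snap('top','a2',(150,80,200,150),4)
place(well(SQ,1),SQ[1],.033+.0055)
p=[.425,.0095,.2]; manip.move_pose(p,best(p,d(90))); T('r')
snap('top','a3',(150,80,200,170),4)
snap('scene','a3s',(150,140,250,150),3)
E
```

```text
above t=10.5 gap=0.0918 p [0.4247 0.1552 0.1999] F [0.  0.6 1.3]
grip t=12.2 gap=0.0522 p [0.4246 0.1557 0.0331] F [-0.4 -0.1  1.6]
lift t=13.1 gap=0.0519 p [0.4232 0.1557 0.1988] F [-0.4  0.6 -2.9]
over t=15.3 gap=0.0522 p [0.6819 0.0427 0.1994] F [ 0.1  0.2 -1.7]
down t=16.7 gap=0.0519 p [0.6822 0.0422 0.0382] F [ 0.4 -0.7 -1.6]
up t=18.3 gap=0.0916 p [0.6813 0.0425 0.1986] F [-0.5 -0.1 -0.8]
r t=19.6 gap=0.0918 p [0.4254 0.0095 0.1997] F [-0.9  0.6  1.2]
```

View pics/a3.png

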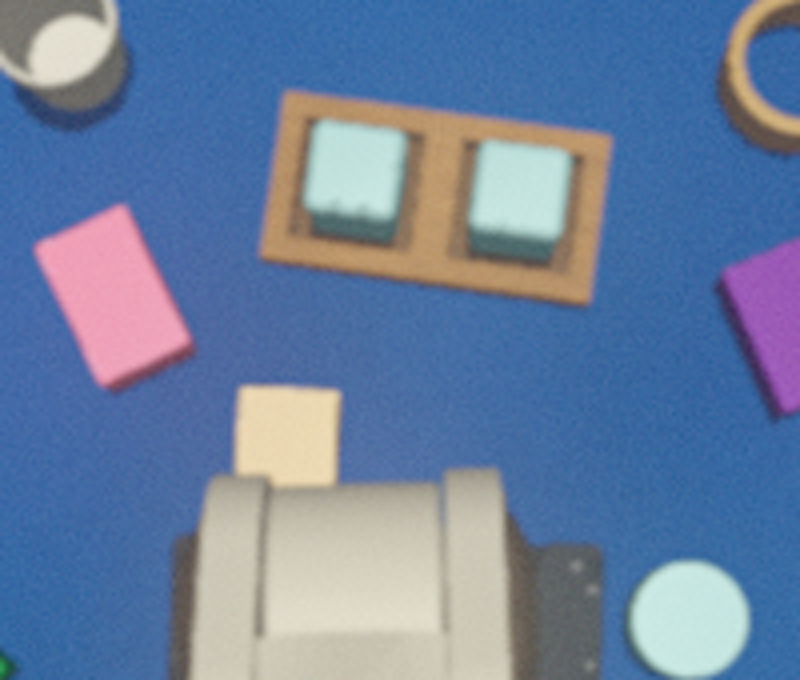

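View pics/a3s.png

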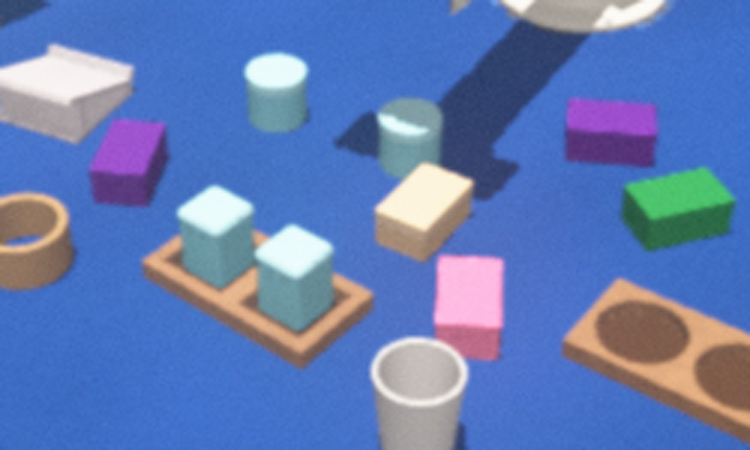

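Both square tins stand in their wells, at raw px (240,122) and (280,128). Next are the round tins.

```bash
python3 - <<'E'
from h import *
d=np.radians
pick([.4252,.0095],d(90),.024)
place(well(RD,1),RD[1],.024+.0055)
pick([.4294,-.1552],d(0),.024)
place(well(RD,-1),RD[1],.024+.0055)
p=[.512,.077,.2]; manip.move_pose(p,best(p,d(89.05))); T('r')
snap('top','a4',(40,80,200,150),4)
snap('scene','a4s',(300,180,200,150),4)
E
```

```text
above t=20.0 gap=0.0915 p [0.4254 0.0095 0.1999] F [-1.3 -0.2  0.5]
grip t=21.6 gap=0.0635 p [0.4256 0.0096 0.0244] F [-0.9  0.4  6.7]
lift t=22.4 gap=0.0642 p [0.4242 0.0095 0.199 ] F [-1.   0.1 -1. ]
over t=24.0 gap=0.0637 p [0.5592 0.4178 0.1998] F [ 0.9  0.3 -2. ]
down t=25.5 gap=0.0635 p [0.558  0.4198 0.0292] F [ 0.4  0.6 -0.1]
up t=27.0 gap=0.0919 p [0.5574 0.4192 0.1985] F [-0.  -1.2 -0.6]
above t=29.1 gap=0.0918 p [ 0.43   -0.1546  0.2   ] F [ 0.8 -0.3  0.8]
grip t=30.7 gap=0.0636 p [ 0.4299 -0.1552  0.0244] F [-0.6  0.4  5. ]
lift t=31.6 gap=0.0630 p [ 0.4284 -0.1546  0.1989] F [-0.3 -0.7 -1. ]
over t=33.4 gap=0.0633 p [0.553  0.3218 0.2001] F [-0.1 -0.1 -0.7]
down t=34.8 gap=0.0636 p [0.5519 0.3239 0.0291] F [ 0.3  0.1 -1.3]
up t=36.3 gap=0.0918 p [0.5511 0.3238 0.1987] F [-0.1 -0.5 -0.2]
r t=37.3 gap=0.0920 p [0.5119 0.0782 0.1992] F [-1.   1.1  0.1]
```

View pics/a4.png

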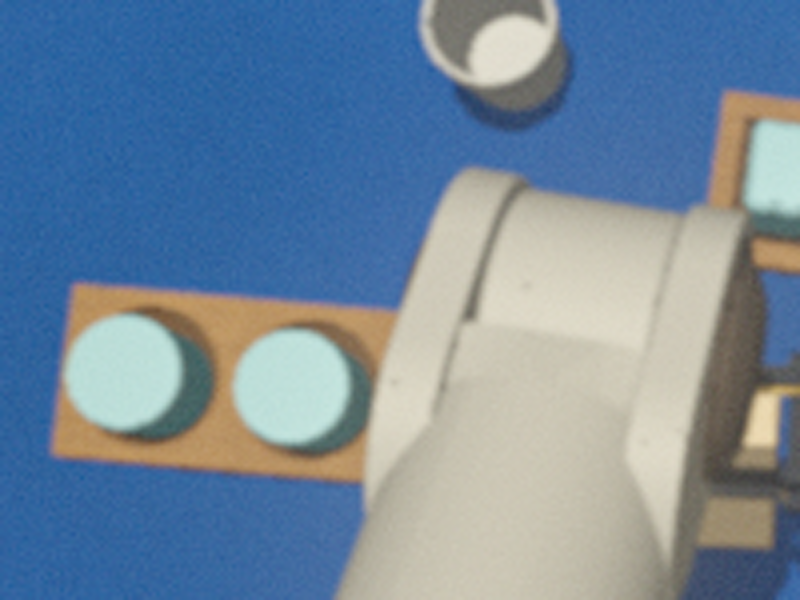

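View pics/a4s.png

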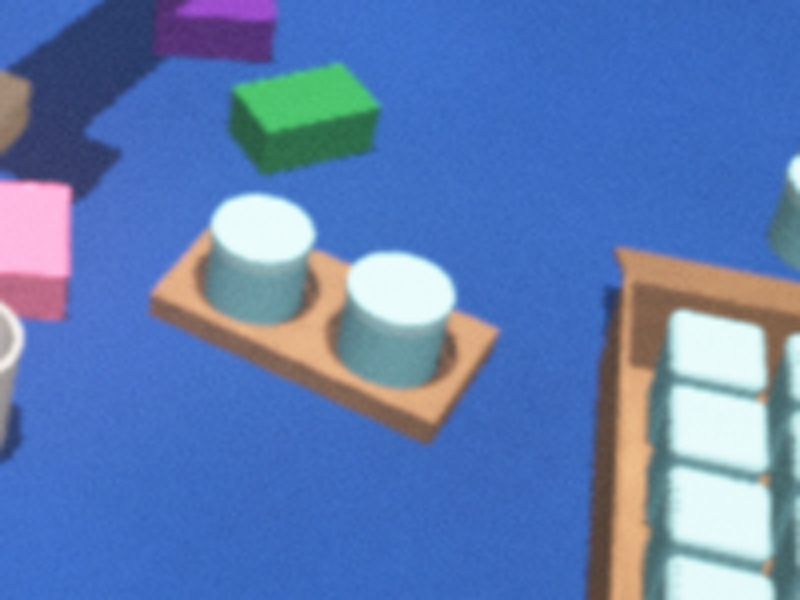

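```bash
python3 - <<'E'
from h import *
im=cv2.imread('pics/top0.png'); hsv=cv2.cvtColor(im,cv2.COLOR_BGR2HSV);H,S,V=cv2.split(hsv)
V=cv2.GaussianBlur(V,(3,3),0); G=im[:,:,2].astype(float) # red: table low, stand high
print(G[190,380:400:2],G[150:170:2,412])
def edge(fix,axis,rng):
    # subpixel crossing of 'red' at half level
    out=[]
    for k in fix:
        a=G[k,rng[0]:rng[1]] if axis=='row' else G[rng[0]:rng[1],k]
        lo,hi=np.percentile(a,10),np.percentile(a,90);h=(lo+hi)/2
        s=np.where((a[:-1]-h)*(a[1:]-h)<0)[0]
        if len(s)!=1: continue
        i=s[0];u=rng[0]+i+(h-a[i])/(a[i+1]-a[i]); out.append((u,k) if axis=='row' else (k,u))
    return np.array(out)
top=edge(range(394,434),'col',(152,175)); right=edge(range(168,205),'row',(428,450))
P=plane('top',top,.059); m=np.polyfit(P[:,1],P[:,0],1); print(len(top),'top: yaw',-np.arctan(m[0]), np.polyval(m,-.3615))
# right edge lies on board: z=.059-(d along)*tan20 -> intersect board plane
yaw=.113
for it in range(2):
    ax=np.array([np.cos(yaw),np.sin(yaw),0]); n=-np.sin(np.radians(20))*ax+[0,0,np.cos(np.radians(20))]
    p0=np.array([np.polyval(m,-.3615),-.3615,.059]); e,d=ray('top',right); Q=e+d*(((p0-e)@n)/(d@n))[:,None]
    k=np.polyfit(Q[:,0],Q[:,1],1); print(len(right),'right: yaw',np.arctan(k[0]), 'y at x=.54:',np.polyval(k,.54)); 
E
```

```text
[ 77.  82.  95. 146. 157. 207. 224. 223. 223. 222.] [ 72.  72.  79.  77.  84.  78.  75. 172. 224. 223.]
40 top: yaw 0.11528378573990054 0.5963483745697089
37 right: yaw 0.11495725652101661 y at x=.54: -0.42518705615961366
37 right: yaw 0.11495725652101661 y at x=.54: -0.42518705615961366
```

```bash
cat >> h.py <<'E'
SY=.115; SO=np.array([.5406,-.3687,0]); a=np.radians(20)
RB=R.from_euler('z',SY)*R.from_euler('y',-a)
bx,by,bn=RB.as_matrix().T
J=SO+R.from_euler('z',SY).apply([-.052,0,.02])
def board(s,g,y=0): return J+bx*s+by*y+bn*(g-manip.grip_depth)
def bori():
    q0=manip.current_q();b=None
    for k in (0,1):
        o=(RB*R.from_euler('x',np.pi)*R.from_euler('z',np.pi/2+k*np.pi)).as_quat()
        s=manip.solve_ik(board(.055,.126),o)
        if s is None: continue
        m=np.abs(np.array(s)-q0).max(); print('ik',k,m)
        if b is None or m<b[0]: b=(m,o)
    return b[1]
E
python3 - <<'E'
from h import *
d=np.radians
print(J,bx,bn)
bori()
pick([.5121,.0771],d(89.05),.0072,f=25)
o=bori()
manip.move_pose(board(.055,.126),o); T('over')
manip.servo_line(board(.055,.040),vel=.15); T('near')
snap('scene','b1',(120,120,150,110),5)
E
```

```text
[ 0.48894347 -0.37466683  0.02      ] [0.93348575 0.10782662 0.34202014] [-0.33976103 -0.03924568  0.93969262]
ik 0 1.4734116016317156
ik 1 3.1586205484857
above t=37.7 gap=0.0917 p [0.5123 0.0777 0.1999] F [ 0.4  0.2 -0.7]
grip t=39.4 gap=0.0560 p [0.5122 0.0773 0.0074] F [-0.6  0.7  4. ]
lift t=40.4 gap=0.0559 p [0.5109 0.0773 0.1987] F [-1.   0.9 -1. ]
ik 0 1.4708613792643026
ik 1 3.156934253053193
over t=42.0 gap=0.0559 p [ 0.5046 -0.3714  0.139 ] F [ 0.8  0.1 -0.4]
near t=42.8 gap=0.0559 p [ 0.5332 -0.3699  0.0592] F [-0.9 -0.2 -0.6]
```

View pics/b1.png

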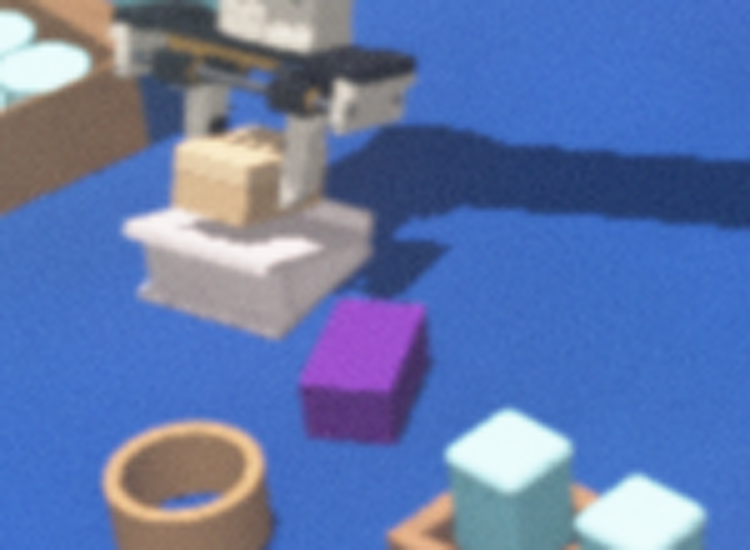

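The box hangs parallel above the board, centred. Next I lower it until it touches, then slide it to the lip.

```bash
python3 - <<'E'
from h import *
def F():
    f=np.mean([manip.current_force() for _ in range(3)],0); return f@bn,f@bx
g=.030; s=.054
manip.servo_line(board(s,g),vel=.08); manip.sleep(.2); f0=F(); print('ref',f0)
while g>.0225:
    g-=.0012; manip.servo_line(board(s,g),vel=.03); manip.sleep(.1); f=F(); print('g %.4f'%g,np.round(np.subtract(f,f0),1))
    if f[0]-f0[0]>4: break
T('touch')
g+=.0006; manip.servo_line(board(s,g),vel=.03); manip.sleep(.1); f0=F()
while s>.038:
    s-=.0015; manip.servo_line(board(s,g),vel=.03); manip.sleep(.1); f=F(); print('s %.4f'%s,np.round(np.subtract(f,f0),1))
    if f[1]-f0[1]>6: break
T('lip')
snap('scene','b2',(120,120,150,110),5)
E
```

```text
ref (np.float64(-1.155925099977047), np.float64(-0.6968875086112901))
g 0.0288 [0.3 0.1]
g 0.0276 [-0.5  0.2]
g 0.0264 [0.6 0.4]
g 0.0252 [11.8  0.4]
touch t=44.7 gap=0.0562 p [ 0.5369 -0.3694  0.0457] F [-4.3  2.8  9.9]
s 0.0525 [-0.4  1.3]
s 0.0510 [-1.8  2.9]
s 0.0495 [-2.1  2.4]
s 0.0480 [-2.3  3. ]
s 0.0465 [-2.8  3.6]
s 0.0450 [-1.8  2.5]
s 0.0435 [-1.7  2.7]
s 0.0420 [-2.3  2.4]
s 0.0405 [-3.3  3.7]
s 0.0390 [-2.9  5.6]
s 0.0375 [-2.9  8.4]
lip t=48.9 gap=0.0555 p [ 0.5263 -0.3713  0.042 ] F [6.  1.  6.7]
```

View pics/b2.png

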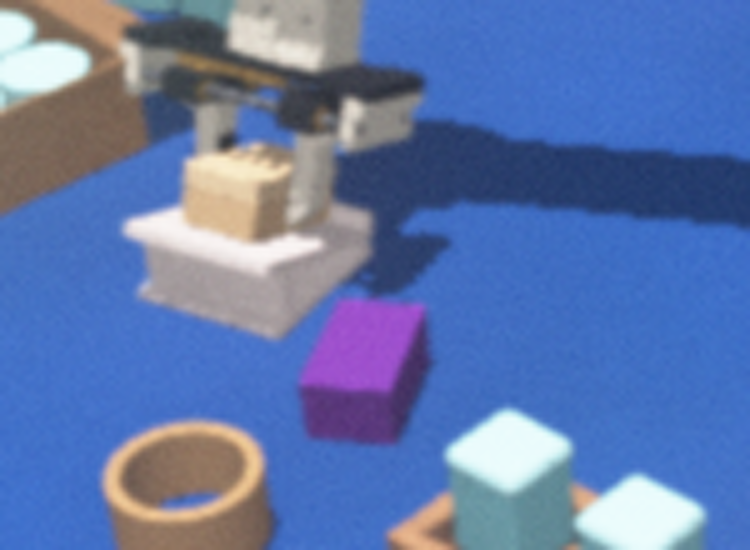

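Contact force along the slope rises over the last 3 mm, which suggests the lip. I'll release, back off and look.

```bash
python3 - <<'E'
from h import *
effector.open_jaws(); T('open')
p=np.array(manip.current_tool_pos()); manip.servo_line(p+.10*bn,vel=.15)
q=[.45,-.05,.25]; manip.move_pose(q,best(q,np.radians(90))); T('away')
snap('scene','c1',(120,120,150,110),5)
snap('top','c2',(350,140,120,90),6)
E
```

```text
open t=49.7 gap=0.0920 p [ 0.5215 -0.3709  0.0394] F [ 0.2 -0.1  0.2]
away t=51.9 gap=0.0916 p [ 0.45   -0.0505  0.2498] F [-0.1 -1.2  0.7]
```

View pics/c1.png

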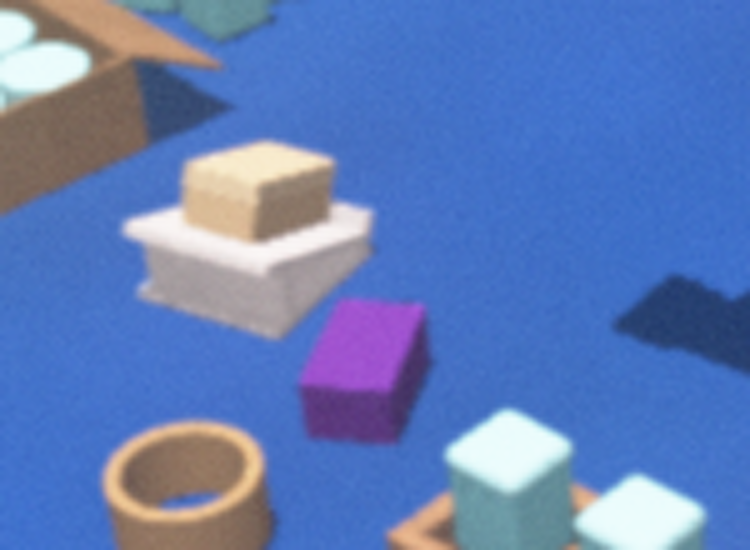

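View pics/c2.png

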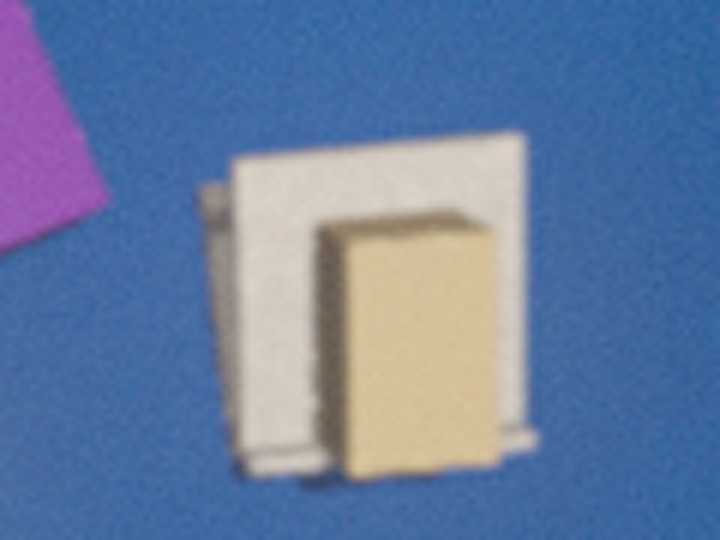

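```bash
python3 - <<'E'
from h import *
for s0 in (0,-.004):
  P=[J+bx*(s0+s)+by*y+bn*.042 for s,y in [(.09,.028),(.09,-.028),(0,-.028),(0,.028)]]
  B=[J+bx*(s0+s)+by*y for s,y in [(.09,.028),(.09,-.028),(0,-.028),(0,.028)]]
  print('top\n',((proj('top',P)-[350,140])*6+2.5).round(0).tolist(),'\n base',((proj('top',B)-[350,140])*6+2.5).round(0).tolist())
  print('scene',((proj('scene',P)-[120,120])*5+2).round(0).tolist(),((proj('scene',B)-[120,120])*5+2).round(0).tolist())
# measured top face
im=cv2.imread('pics/c2_raw.png');hsv=cv2.cvtColor(im,cv2.COLOR_BGR2HSV);H,S,V=cv2.split(hsv)
m=((H>12)&(H<32)&(S>40)&(V>185)).astype(np.uint8); m[:,:380]=0;m[:,460:]=0;m[:165]=0;m[235:]=0
c=max(cv2.findContours(m,0,cv2.CHAIN_APPROX_NONE)[0],key=cv2.contourArea)
e,d=ray('top',c[:,0]); p0=J+bn*.042; Q=e+d*(((p0-e)@bn)/(d@bn))[:,None]-J
uv=np.c_[Q@bx,Q@by]*1000
print(cv2.minAreaRect(uv.astype(np.float32)), uv.min(0),uv.max(0))
E
```

```text
top
 [[344.0, 239.0], [494.0, 226.0], [494.0, 457.0], [348.0, 470.0]] 
 base [[309.0, 214.0], [454.0, 201.0], [455.0, 424.0], [313.0, 437.0]]
scene [[258.0, 185.0], [186.0, 165.0], [267.0, 144.0], [336.0, 163.0]] [[252.0, 249.0], [181.0, 228.0], [261.0, 204.0], [330.0, 224.0]]
top
 [[345.0, 250.0], [494.0, 236.0], [494.0, 467.0], [348.0, 480.0]] 
 base [[309.0, 224.0], [454.0, 211.0], [455.0, 434.0], [313.0, 447.0]]
scene [[262.0, 184.0], [189.0, 164.0], [270.0, 144.0], [340.0, 162.0]] [[256.0, 247.0], [184.0, 227.0], [265.0, 203.0], [334.0, 223.0]]
((43.82749557495117, -1.226613998413086), (90.39644622802734, 56.19404983520508), 1.7017853260040283) [ -1.20660721 -30.31456986] [88.52764774 26.48586081]
```

```bash
python3 - <<'E'
from h import *
im=cv2.imread('pics/c1_raw.png')[140:180,140:200]
im=cv2.resize(im,None,fx=12,fy=12,interpolation=cv2.INTER_NEAREST)
def dr(P,col):
    for p in (proj('scene',P)-[140,140])*12+6: cv2.circle(im,tuple(int(x) for x in p),4,col,1)
P=[J+bx*s+by*y+bn*z for s in(0,.09) for y in (.028,-.028) for z in (0,.042)]
dr(P,(0,0,255))
dr([J+bx*.115+by*y for y in(.055,-.055)]+[J+bx*0+by*y for y in(.055,-.055)],(0,200,0))
cv2.imwrite('pics/c3.png',im)
E
```

```text
(no output)
```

View pics/c3.png

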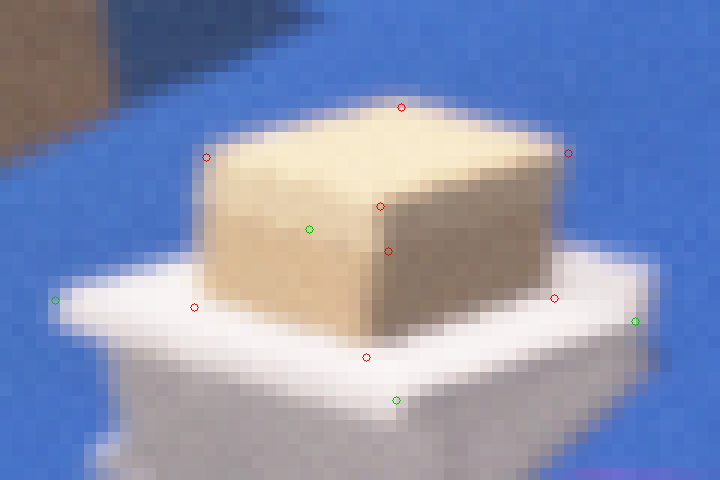

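```bash
python3 - <<'E'
from h import *
im=cv2.imread('pics/scene0.png')[185:235,265:320]
im=cv2.resize(im,None,fx=12,fy=12,interpolation=cv2.INTER_NEAREST)
r=R.from_euler('z',np.radians(-.95))
P=[np.array([.5121,.0771,0])+r.apply([x,y,z]) for x in(-.045,.045) for y in (.028,-.028) for z in (0,.042)]
for p in (proj('scene',P)-[265,185])*12+6: cv2.circle(im,tuple(int(x) for x in p),4,(0,0,255),1)
cv2.imwrite('pics/c4.png',im)
im=cv2.imread('pics/c2_raw.png')[155:225,380:445]
im=cv2.resize(im,None,fx=8,fy=8,interpolation=cv2.INTER_NEAREST)
P=[J+bx*s+by*y+bn*z for s in(0,.09) for y in (.028,-.028) for z in (0,.042)]+[J+bx*.115+by*y for y in(.055,-.055)]+[J+bx*0+by*y+bn*.012 for y in(.055,-.055)]
for p in (proj('top',P)-[380,155])*8+4: cv2.circle(im,tuple(int(x) for x in p),4,(0,0,255),1)
cv2.imwrite('pics/c5.png',im)
E
```

```text
(no output)
```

View pics/c4.png

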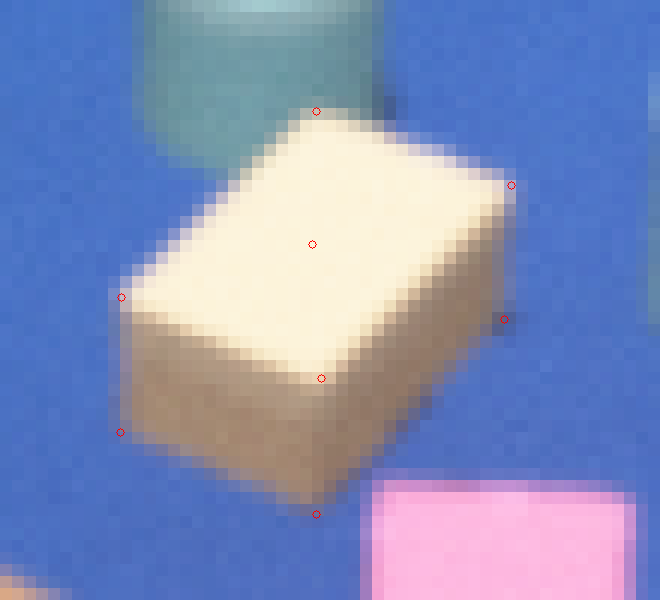

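View pics/c5.png

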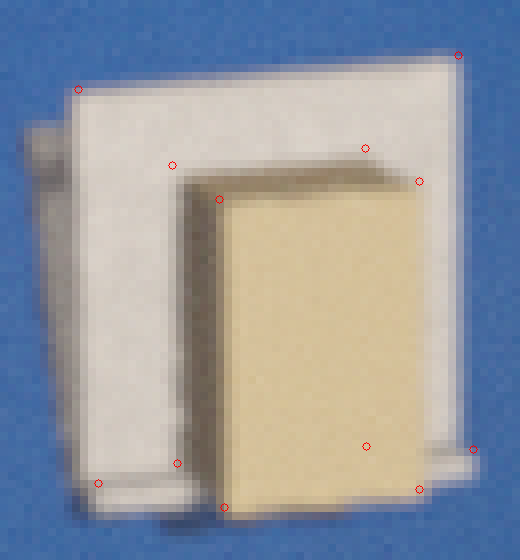

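The views disagree: the lid matches a box lying flat, but the base edge sits about 1–2 px off. That could mean the box is pitched, so I'll look from the side with the wrist camera.

```bash
python3 - <<'E'
from h import *
z=np.array([.0,-.75,-.66]);z/=np.linalg.norm(z)
q0=manip.current_q();b=None
for pos in ([.53,-.17,.22],[.53,-.14,.25],[.55,-.2,.2]):
  for t in np.radians(range(0,360,30)):
    x0=np.cross(z,[0,0,1]);x0/=np.linalg.norm(x0);y0=np.cross(z,x0)
    x=np.cos(t)*x0+np.sin(t)*y0;o=R.from_matrix(np.c_[x,np.cross(z,x),z]).as_quat()
    s=manip.solve_ik(pos,o)
    if s is not None:
        m=np.abs(np.array(s)-q0).max(); print(pos,np.degrees(t).round(),m.round(2))
c=viewer.get_calibration('wrist'); Rw=R.from_quat(manip.current_tcp_rot())
print('cam z in tool',(Rw.inv()*R.from_quat(c['attitude'])).as_matrix().round(2), Rw.inv().apply(c['eye']-manip.current_tool_pos()))
E
```

```text
[0.53, -0.17, 0.22] 0.0 3.37
[0.53, -0.17, 0.22] 30.0 2.84
[0.53, -0.17, 0.22] 60.0 2.36
[0.53, -0.17, 0.22] 90.0 1.93
[0.53, -0.17, 0.22] 120.0 1.73
[0.53, -0.17, 0.22] 150.0 1.29
[0.53, -0.17, 0.22] 180.0 0.9
[0.53, -0.17, 0.22] 210.0 0.57
[0.53, -0.17, 0.22] 240.0 0.63
[0.53, -0.17, 0.22] 270.0 0.63
[0.53, -0.17, 0.22] 300.0 1.08
[0.53, -0.17, 0.22] 330.0 1.23
[0.53, -0.14, 0.25] 0.0 3.38
[0.53, -0.14, 0.25] 30.0 2.85
[0.53, -0.14, 0.25] 60.0 2.38
[0.53, -0.14, 0.25] 90.0 1.96
[0.53, -0.14, 0.25] 120.0 1.73
[0.53, -0.14, 0.25] 150.0 1.29
[0.53, -0.14, 0.25] 180.0 0.89
[0.53, -0.14, 0.25] 210.0 0.51
[0.53, -0.14, 0.25] 240.0 0.56
[0.53, -0.14, 0.25] 270.0 0.54
[0.53, -0.14, 0.25] 300.0 1.13
[0.53, -0.14, 0.25] 330.0 1.27
[0.55, -0.2, 0.2] 0.0 3.41
[0.55, -0.2, 0.2] 30.0 2.89
[0.55, -0.2, 0.2] 60.0 2.38
[0.55, -0.2, 0.2] 90.0 1.94
[0.55, -0.2, 0.2] 120.0 1.76
[0.55, -0.2, 0.2] 150.0 1.32
[0.55, -0.2, 0.2] 180.0 0.94
[0.55, -0.2, 0.2] 210.0 0.63
[0.55, -0.2, 0.2] 240.0 0.71
[0.55, -0.2, 0.2] 270.0 0.72
[0.55, -0.2, 0.2] 300.0 0.94
[0.55, -0.2, 0.2] 330.0 1.14
cam z in tool [[ 1.    0.    0.  ]
 [-0.    0.96  0.29]
 [-0.   -0.29  0.96]] [-0.00041281 -0.07717959 -0.15806758]
```

```bash
python3 - <<'E'
from h import *
z=np.array([.0,-.75,-.66]);z/=np.linalg.norm(z)
x=np.array([1.,0,0]);o=R.from_matrix(np.c_[x,np.cross(z,x),z]).as_quat()
manip.move_pose([.53,-.22,.19],o); T('look')
np.save('wc.npy',viewer.get_calibration('wrist'),allow_pickle=True)
im=viewer.get_image('wrist')[:,:,::-1]; cv2.imwrite('pics/d1_raw.png',im); cv2.imwrite('pics/d1.png',im[::-1,::-1])
E
```

```text
look t=52.9 gap=0.0921 p [ 0.5295 -0.2209  0.1903] F [-0.3  0.1 -0.4]
```

View pics/d1.png

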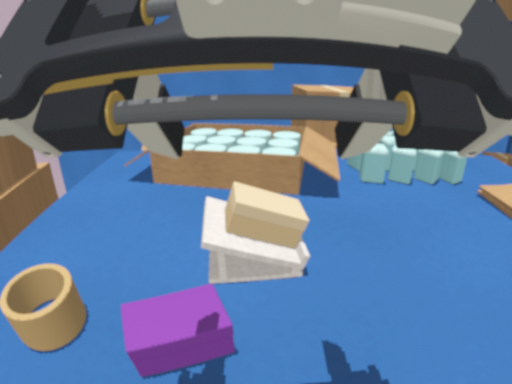

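```bash
python3 - <<'E'
import cv2
im=cv2.imread('pics/d1.png')[170:290,190:320]
cv2.imwrite('pics/d2.png',cv2.resize(im,None,fx=5,fy=5,interpolation=cv2.INTER_CUBIC)[:600])
E
```

View pics/d2.png

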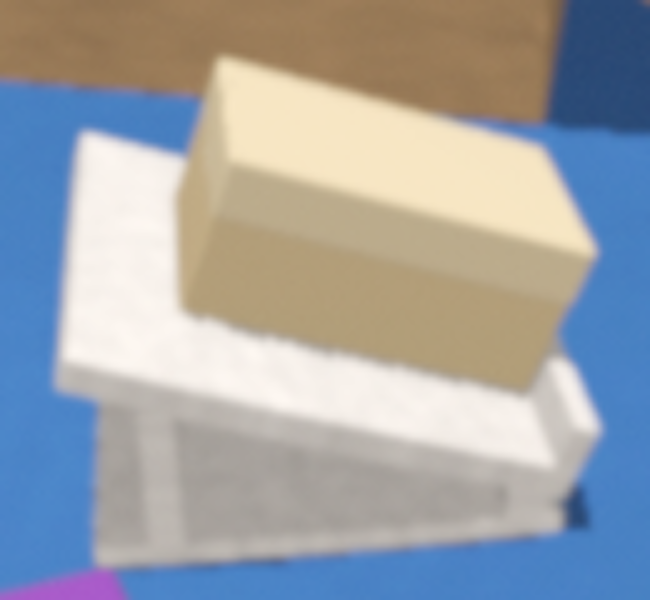

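The side view shows the box flat on the board, its lower end at the lip (base corners at d2 px (183,312) and (528,390)). I'll put numbers on it.

```bash
python3 - <<'E'
from h import *
c=np.load('wc.npy',allow_pickle=True).item()
f=192/np.tan(np.radians(c['vfov']/2))
def hit(px,h=0):
    uv=np.array(px)/5-.4+[190,170]; uv=np.array([511,383])-uv
    d=uv-[c['cx'],c['cy']];r=np.linalg.norm(d);th=r/f
    v=R.from_quat(c['attitude']).apply([*(d/r*np.sin(th)),np.cos(th)])
    p0=J+bn*h; Q=c['eye']+v*(((p0-c['eye'])@bn)/(v@bn))-J
    return (Q@bx*1000).round(1),(Q@by*1000).round(1)
for n,p in dict(baseUp=(183,312),baseLow=(528,390),boardUp=(60,370),boardUpfar=(83,132),junction=(555,467)).items(): print(n,hit(p))
for n,p in dict(lidUp=(232,158),lidLow=(597,255),lidUpfar=(220,58),lidLowfar=(545,148)).items(): print(n,hit(p,.042))
E
```

```text
baseUp (np.float64(87.3), np.float64(25.5))
baseLow (np.float64(-1.6), np.float64(24.7))
boardUp (np.float64(115.1), np.float64(60.3))
boardUpfar (np.float64(114.6), np.float64(-54.4))
junction (np.float64(-1.0), np.float64(56.0))
lidUp (np.float64(88.9), np.float64(26.9))
lidLow (np.float64(-0.9), np.float64(27.5))
lidUpfar (np.float64(89.3), np.float64(-29.0))
lidLowfar (np.float64(-2.3), np.float64(-30.1))
```

The box is flush with the lip (both at s ≈ -1 mm), aligned and about 1 mm off centre. One last overall look, then I hand in.

```bash
python3 - <<'E'
from h import *
q=[.45,-.05,.3]; manip.move_pose(q,best(q,np.radians(90))); T('away')
snap('top','e1'); 
from meas import objs
im=cv2.imread('pics/e1_raw.png')
for a,u,v,w,h,t,c in objs(im):
    if 30<u<480:
        sq=u>150; z=.078 if sq else .064
        p=plane('top',[u,v],z)[0][:2]; o,y=SQ if sq else RD
        print((round(u),round(v)),'offset from insert mm',(np.array([[np.cos(y),np.sin(y)],[-np.sin(y),np.cos(y)]])@(p-o)*1000).round(1))
E
```

```text
away t=54.0 gap=0.0915 p [ 0.4499 -0.0498  0.2999] F [0.3 0.6 0. ]
(112, 176) offset from insert mm [ -2. -48.]
(70, 172) offset from insert mm [-2.5 48. ]
(280, 127) offset from insert mm [ -0.4 -48.9]
(238, 122) offset from insert mm [-2.1 46. ]
```

View pics/e1.png

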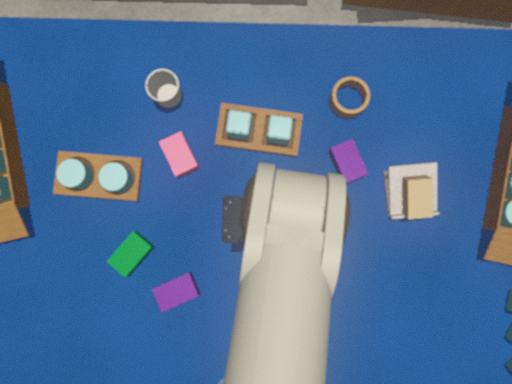

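The tins are within 3 mm of their well centres, at px (238,122), (280,127), (70,172) and (112,176). The cup (163,88), tape roll (350,96) and the coloured boxes are where they began.

```bash
python3 -c "
from bench import manip
print(manip.hand_in(), manip.current_clock())"
```

```text
the job is handed in; nothing more can be done
the job is handed in; nothing more can be done
```

The job is done and handed in at about 54 s of the 118 s allowed. I placed the two square tins first, then the two round tins, then the gift box.

- **Tins:** all four stand upright in their wells, within about 3 mm of the well centres in the final top view. I released them about 1.5 mm above the well floor. I judged that they sat right down from the pictures and did not measure it.
- **Gift box:** it lies lid outward on the stand. I slid it down the board and the force rose to about 8 N at the lip. The wrist-camera side view put the box's lower end and the lip in the same place (about -1 mm along the slope). It also showed the box flat, aligned with the slope and about 1 mm off the middle.
- **Checks that disagreed:**
  - The scene and top views had the box's lower edges 1–2 pixels off from a box lying flat, and the top view alone suggested a 1.7° turn. The closer side view showed neither, so I trusted that one.
  - The commanded lip contact came about 6 mm past the planned spot. The arm moved on about 5 mm when the jaws opened, so I put this down to the arm giving under load.
- **Bystanders:** the tape roll, cup and coloured boxes are where they started.

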